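# Zero a plunge router's depth rod and draw it up for a 20 mm cut

## Task

Set the depth stop of the plunge router standing on the ply panel: take the depth rod by its knob, slide it gently down through its snug bore until you feel it seat on the stop screw of the turret, then draw it straight up until its foot stands 20 mm above that screw, for a cut through the 18 mm panel. Finish holding the rod there by its knob, still in its bore, so that the clamp can be tightened; do not shove, tip or lift the router, and leave the square, spanner, tape measure and pencil where they lie.

Things in the scene. Friction and masses are not known exactly. Their poses are not given: they have to be found in the camera images.
- router: cordless plunge router standing loose on the white panel, 2.7 to 4.4 kg, slides if pushed sideways. Origin: centre of the underside of its round base (170 mm across), on the motor axis; z up, x towards the depth rod, y along its two side knobs (reaching 130 mm either side, tops 121 mm up). Motor 76 mm across, top 225 mm up; battery pack on the -x side, to x = -87 mm, top 214 mm up
- rod: the depth rod: loose upright steel rod 10 mm across, 189 mm long with its knob, 0.13 kg. Origin: centre of its foot (lower end); z up along the rod. A spring shoe in the bore drags on it (about 3 to 8 N to slide it either way) and keeps it at the height where it is left; it starts some 5 to 35 mm above the stop screw
- rod_knob (a point): centre of the rod's dark steel knob, where it is gripped: 18 mm across, 24 mm tall (12 mm above and below this point), 177 mm above the rod's foot. Fingers closing along the router's y axis have room (34 mm from the rod's axis to the motor); closing along its x axis they would hit the motor
- bore_mouth (a point): centre of the upper mouth of the rod's bore, an 11 mm through hole 45 mm long, parallel to the router's z axis, in an aluminium block (30 by 34 mm) at the router's x = +72 mm, y = 0, 125 mm above its underside
- stop_screw: brass stop screw (head 13 mm across) on the turret right below the rod, solidly fixed during the job at a height that differs from start to start (26 to 40 mm above the router's underside). Origin: centre of the top of its head, where the rod's foot seats
- square: bystander: steel square with a dark stock, 230 by 110 mm, 18 mm high, lying flat on the panel to the robot's right; origin under the middle of the blade
- spanner: bystander: steel spanner 150 mm long lying on the panel to the robot's left; origin under its middle
- tape: bystander: yellow tape measure 80 by 40 mm, 66 mm high, standing on the panel to the robot's left; origin under its middle
- pencil: bystander: flat black carpenter's pencil 165 mm long, 8 mm high, lying on the panel between router and robot; origin under its middle
Not all that is in view belongs to the job. There is more than one size of the rod; the job needs the smallest.

How it is judged:
By the outcome, as a careful person would: the job done as asked, in the order asked, and still so for the second after the job is handed in, while the arm keeps its last pose, push and grip.
It also fails if it takes over 35 s, if anything falls off the work surface, if the arm or the gripper's body presses on something with over 40 N, if the wrist force passes 120 N, or if a joint passes its speed limit or range.

## Robot

A 6-joint arm with a two-finger parallel gripper is mounted at the origin on the work surface. World frame = base frame: x ahead of the robot, y to its left, z up, the work surface at z = 0. Lengths are in m, angles in rad, forces in N, time in s.
With the tool pointing down it reaches from about 0.35 to 0.85 m from the base axis. Payload 8.1 kg.
Tool frame: the origin (TCP) lies at the very end of the fingers, on their centre line; the grasp point (between the pads) lies 19 mm behind it; z points along the fingers, y is the line along which they close (so a half turn about z gives the same grasp; the last joint's range is limited). The gripper opens to 93 mm and grips with 3 to 60 N. Pads are 15 mm wide; open, the fingers measure 128 mm over their backs; the gripper's body (75 mm by 188 mm) begins 65 mm behind the grasp point.
Start: joints at [1.187, 0.13, 1.488, -0, 1.523, -0.085], TCP at [0.177, 0.573, 0.219] pointing down, gripper open.
Joint ranges: [-2.96, 2.96], [-0.89, 2.26], [0.02, 2.5], [-1.34, 4.48], [0, 2.73], [-2.66, 2.66]. Speed limits (rad/s): [2.39, 2.39, 2.79, 3.14, 3.14, 3.14].

## Interface

Orientations are given as a rotation vector (axis times angle).
In Python, from plant import read_state, eyes, workorder gives the robot as it stands. The module is installed in compiled form; this text tells all that it offers.
- The arm moves only by the tool play_rows, never from a script. Its argument "targets" is one flat list of numbers, 4 for each row, row after row: the shift along the tool's x, y, z in cm, then the turn about the tool's z in degrees. In form: [dx, dy, dz, roll, dx, dy, dz, roll, ...]. A call has 1 to 8 rows; each row is the pose to reach, as a shift and turn from the pose commanded when the call began, along the tool's axes at that moment; what a row does not reach only later rows make up. A row lasts 1/12 s, in which the tool goes at most 41.7 mm and 7.16 degrees, less where a joint would pass 70% of its speed; a pose out of reach is approached as far as the arm can. A call with a gripper value outside its range is refused whole. "grip" is the finger opening in cm, from 0 to 9.3, set as the call begins (left out, the last holds). The fingers move at their own pace and stop on an object; "grip_force" is the grip in N (left out, the last holds). Time passes only in rows, so rows that repeat a pose let the fingers close. It gives the time, the measured TCP pose, the force, the opening and the grip force at its end, in the units of the state.
- read_state(): the state, without advancing time (a new reading comes with each control period).
- eyes.read_camera(name): name is "side" or "top" or "wrist"; returns a dict with "image" (400x640x3 uint8, red, green, blue), "vfov" (degrees; the focal length in pixels is half the picture's height over the tangent of half this angle, whatever the lens; pixels are square), "cx", "cy" (the principal point, pixels), "cam_to_world" (4x4, takes a point from camera to world coordinates); the wrist camera has in their place "T_tool_cam" (4x4, takes a point from camera to tool coordinates, whose origin is the TCP and whose axes are the flange's). Camera axes: x right, y up, looking along -z (the intrinsics and any distortion apply to the point x, -y, -z); pixel columns grow to the right and rows downward; lengths in m; the calibration is good to about 2 mm. A picture is of the moment at which its call begins: read the wrist's pose just before it. There is no depth.
- workorder.close_job(): hands the job in; it is judged then, once.
The state is a dict: "t": time; "q": joint angles; "dq": joint speeds; "joint_torque": joint torques, N m; "tool_pos": TCP position; "orientation": TCP orientation; "force": force on the tool from outside, world axes, zero at the start; "wrist_torque": the same for the moment, N m; "opening": finger opening in m; "gripper_force": force on a finger pad.
Only numpy, scipy, OpenCV 4.12 (cv2) and the standard library are available. Lean on these libraries where they do the work, as an engineer would, in place of code of your own. Each camera call takes 0.05 s, during which the arm holds its last target. There are 200 camera calls.

## Working session

There is one attempt and no reset: what is moved stays moved. The work goes in short steps, Python scripts to look and compute and a tool call to move; the robot and the scene stay as the last step left them, time stands still between calls to the robot, and variables do not carry over. Pictures are saved under pics/ and viewed, at most 10 in all, crops included, and the job is handed in when it is done.

Besides the shell and the picture viewer there is one more tool, called in YAML: its name, and indented under it one key for each argument. play_rows: Moves the arm, as the interface text tells. Its arguments: {"type":"object","properties":{"targets":{"type":"array"},"grip":{"type":"number"},"grip_force":{"type":"number"}},"required":["targets"]}

```bash
mkdir -p pics; cat > h.py <<'E'
import numpy as np, cv2
from scipy.spatial.transform import Rotation as R
from plant import read_state, eyes, workorder
def cam(n):
    s=read_state(); c=eyes.read_camera(n)
    if n=="wrist":
        T=np.eye(4);T[:3,:3]=R.from_rotvec(s["orientation"]).as_matrix();T[:3,3]=s["tool_pos"]
        c["cam_to_world"]=T@c["T_tool_cam"]
    c["f"]=c["image"].shape[0]/2/np.tan(np.radians(c["vfov"])/2)
    return c
def ray(c,u,v):
    M=c["cam_to_world"];d=M[:3,:3]@np.array([(u-c["cx"])/c["f"],-(v-c["cy"])/c["f"],-1]);return M[:3,3],d/np.linalg.norm(d)
def plane(c,u,v,z):
    o,d=ray(c,u,v);return o+d*(z-o[2])/d[2]
def proj(c,p):
    M=c["cam_to_world"];q=M[:3,:3].T@(np.array(p)-M[:3,3]);return np.array([c["cx"]-c["f"]*q[0]/q[2],c["cy"]+c["f"]*q[1]/q[2]])
def tri(rs):
    A=sum(np.eye(3)-np.outer(d,d) for o,d in rs);b=sum((np.eye(3)-np.outer(d,d))@o for o,d in rs);return np.linalg.solve(A,b)
def save(n,im): cv2.imwrite("pics/"+n+".png",cv2.cvtColor(im,cv2.COLOR_RGB2BGR))
E
python3 - <<'E'
from h import *
for n in("side","top","wrist"):
    c=cam(n);save(n,c["image"]);print({k:v for k,v in c.items() if k!="image"})
a,b=[cv2.imread(f"pics/{n}.png") for n in("side","top")]
print(read_state())
E
```

```text
{'vfov': 50.5315261477326, 'cx': 323.05410951550493, 'cy': 196.18707684989386, 'cam_to_world': array([[-0.88681167,  0.28345598, -0.3649901 ,  0.24979756],
       [-0.46212182, -0.54890989,  0.69652089,  0.66830872],
       [-0.00291366,  0.78635275,  0.61777089,  0.77253967],
       [ 0.        ,  0.        ,  0.        ,  1.        ]]), 'f': np.float64(423.75846241845585)}
{'vfov': 49.208192168042515, 'cx': 324.7959569520857, 'cy': 202.94158495056166, 'cam_to_world': array([[-3.48554410e-03,  9.95588087e-01, -9.37667964e-02,
         5.21993801e-01],
       [-9.99962540e-01, -4.21297344e-03, -7.56102011e-03,
        -5.00423246e-04],
       [-7.92269857e-03,  9.37369297e-02,  9.95565477e-01,
         1.32121509e+00],
       [ 0.00000000e+00,  0.00000000e+00,  0.00000000e+00,
         1.00000000e+00]]), 'f': np.float64(436.75539076032965)}
{'vfov': 60.85501663340031, 'cx': 318.09865018011516, 'cy': 203.26833416529692, 'T_tool_cam': array([[ 8.02919730e-04,  9.61027798e-01,  2.76450587e-01,
         7.79342840e-02],
       [ 9.99999676e-01, -7.89581391e-04, -1.59557641e-04,
        -
[... 482 characters left out ...]
96)}
{'t': 0.15, 'q': array([ 1.18663318e+00,  1.30984278e-01,  1.48900717e+00,  2.08171333e-05,
        1.52300088e+00, -8.54252546e-02]), 'dq': array([-4.16751966e-04, -2.11138721e-03, -2.37750208e-03, -7.41998816e-04,
       -4.39135989e-04,  2.55329560e-05]), 'joint_torque': array([ 9.09450791e-04, -5.60472107e+01, -4.92336059e+01,  7.68599217e-02,
        3.05683573e-02, -1.06531888e-04]), 'tool_pos': array([0.17641311, 0.57303131, 0.21784252]), 'orientation': array([-4.67463386e-01, -3.10626865e+00,  2.13043916e-03]), 'force': array([0.95009396, 0.33188628, 0.33708988]), 'wrist_torque': array([-0.05969409, -0.02903622, -0.06236349]), 'gripper_force': 0.0, 'opening': 0.0931421669854763}
```

View pics/side.png

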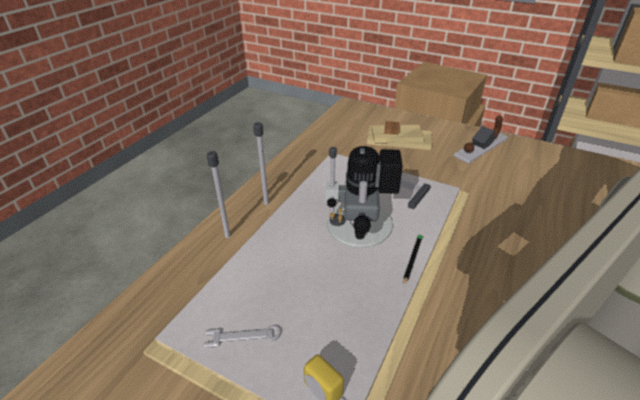

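View pics/top.png

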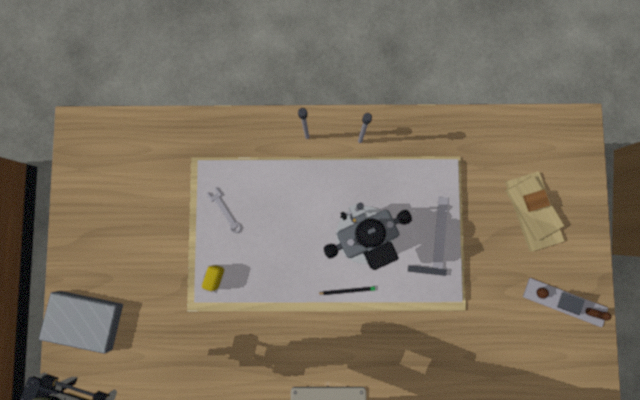

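The side view shows the router at about (360,200), with three knobbed rods: (212,158), (258,128) and a small one on the router at (333,152). The top view has the two big rods at (303,114) and (366,118), behind the panel, and the router at (371,232) with something at about (360,208). The smallest rod, in the router's bore, fits the description. I'll confirm it in an enlarged crop.

```bash
python3 - <<'E'
import cv2,numpy as np
a=cv2.imread("pics/side.png")[130:250,300:420];b=cv2.imread("pics/top.png")[185:275,320:420]
a=cv2.resize(a,(400,400),interpolation=2);b=cv2.resize(b,(400,360),interpolation=2)
b=np.vstack([b,np.zeros((40,400,3),np.uint8)])
cv2.imwrite("pics/crop.png",np.hstack([a,b]))
E
```

```text
(no output)
```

View pics/crop.png

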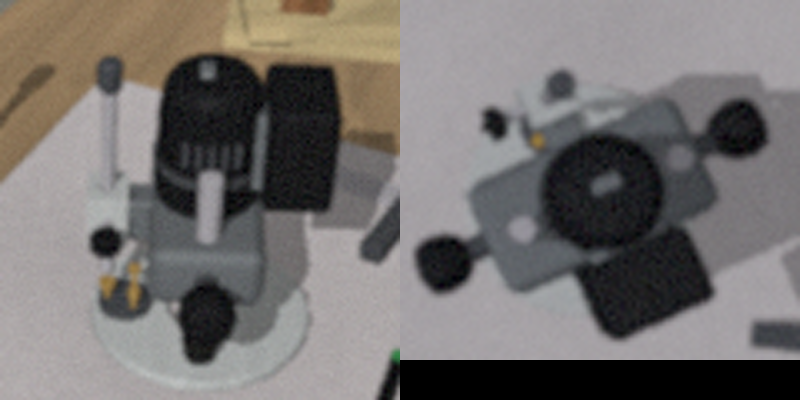

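The crop confirms it. The router's rod has its dark knob at side (333,152.5) and top (360.2,205.8). The side knobs are at top (331,250.5) and (404.5,216.8). Next I'll triangulate the knob and work out the router's yaw.

```bash
python3 - <<'E'
from h import *
s,t=cam("side"),cam("top")
k=tri([ray(s,333,152.2),ray(t,360.2,205.8)])
print("knob",k,proj(s,k),proj(t,k))
for z in(.10,.12,.14): 
    a=plane(t,331,250.5,z);b=plane(t,404.5,216.8,z);print(a,b,np.linalg.norm(a-b),np.degrees(np.arctan2(*(b-a)[[1,0]])),(a+b)/2)
S=read_state();print(R.from_rotvec(S["orientation"]).as_matrix())
# tight masks: knob pixel refinement in side
g=cv2.cvtColor(s["image"],cv2.COLOR_RGB2GRAY);print(g[145:162,325:342])
g=cv2.cvtColor(t["image"],cv2.COLOR_RGB2GRAY);print(g[199:213,352:369])
E
```

```text
knob [ 0.61553342 -0.0796674   0.24777955] [332.94657499 152.19626489] [360.2209307  205.84562564]
[ 0.50415598 -0.00800889  0.1       ] [ 0.59714886 -0.21395935  0.1       ] 0.22597182579892408 -65.69938100725984 [ 0.55065242 -0.11098412  0.1       ]
[ 0.50444811 -0.00788592  0.12      ] [ 0.59591803 -0.2104635   0.12      ] 0.2222710555265862 -65.69938100725987 [ 0.55018307 -0.10917471  0.12      ]
[ 0.50474025 -0.00776296  0.14      ] [ 0.59468721 -0.20696766  0.14      ] 0.21857028525424838 -65.69938100725983 [ 0.54971373 -0.10736531  0.14      ]
[[-9.55692595e-01  2.94366332e-01 -3.55487671e-04]
 [ 2.94366531e-01  9.55692245e-01 -8.24126712e-04]
 [ 9.71416532e-05 -8.92255469e-04 -9.99999597e-01]]
[[124 122 120 126 128 125 127 125 123 126 124 121 122 119 121 122 126]
 [121 123 122 127 125 116 110 109 102 107 111 119 119 123 125 124 125]
 [121 126 122 125 118 103  84  78  78  78  82 106 122 122 123 125 124]
 [122 122 123 116 103  78  70  63  65  61  70  90 116 126 126 123 122]
 [121 120 121 111  88  71  72  74  75  66  66  78 106 122 123 122 119]
 [119 122 116 102  84  65  77  81 
[... 1113 characters left out ...]
160 159 146 132 110  90  78  84 108 135 150 157 160 157 157]
 [159 156 160 152 134 103  74  72  63  68  82 113 144 155 160 157 158]
 [161 158 155 155 123  85  70  67  71  69  75 103 134 148 154 154 155]
 [160 158 158 150 118  81  71  71  69  67  75 101 135 151 155 154 153]
 [160 158 155 142 110  80  71  66  67  69  69 106 143 156 155 158 157]
 [161 158 152 132 110  86  69  66  69  70  86 109 146 156 158 160 154]
 [159 157 148 128 118  95  83  83  91  99 110 124 139 154 152 155 147]
 [158 159 150 135 121 109 111 124 133 140 142 144 144 142 140 136 124]
 [156 160 154 148 139 136 144 151 155 157 156 150 145 131 127 126 120]
 [151 157 157 155 155 156 158 157 159 154 143 136 126 124 131 138 130]]
```

```bash
cat >> h.py <<'E'
def delta(p,yaw=None):
    S=read_state();M=R.from_rotvec(S["orientation"]).as_matrix()
    print("t",S["t"],"tool cm",(M.T@(np.array(p)-S["tool_pos"])*100).round(2),"y-axis ang",np.degrees(np.arctan2(M[1,1],M[0,1])).round(2),"tilt",M[2].round(4))
E
python3 -c "
from h import *
delta([.6155,-.0797,.335])"
```

```text
t 0.25 tool cm [-61.17 -49.48 -11.65] y-axis ang 72.88 tilt [ 1.e-04 -9.e-04 -1.e+00]
```

play_rows:
  targets: [-30,-24,-11.6,-41.4,-30,-24,-11.6,-41.4,-30,-24,-11.6,-41.4,-30,-24,-11.6,-41.4,-30,-24,-11.6,-41.4,-30,-24,-11.6,-41.4,-30,-24,-11.6,-41.4,-30,-24,-11.6,-41.4]
  grip: 9.3

```text
t: 0.92
tool_pos: [0.3498, 0.3182, 0.3119]
orientation: [-0.664, 3.07, 0.0]
force: [0.8, 0.7, -0.3]
opening: 0.0925
gripper_force: 0.0
```

```bash
python3 -c "
from h import *
delta([.6155,-.0797,.335])"
```

```text
t 0.9167 tool cm [ -7.76 -47.21  -2.31] y-axis ang 114.4 tilt [-2.e-04  0.e+00 -1.e+00]
```

play_rows:
  targets: [-4,-22,-1.5,0,-4,-22,-1.5,0,-4,-22,-1.5,0,-4,-22,-1.5,0,-4,-22,-1.5,0,-4,-22,-1.5,0]

```text
t: 1.42
tool_pos: [0.4783, 0.1315, 0.3265]
orientation: [-0.655, 3.072, -0.003]
force: [0.4, -0.5, -0.2]
opening: 0.0931
gripper_force: 0.0
```

play_rows:
  targets: [-2,-19,-0.5,0,-2,-19,-0.5,0,-2,-19,-0.5,0,-2,-19,-0.5,0,-2,-19,-0.5,0,-2,-19,-0.5,0,-2,-19,-0.5,0,-2,-19,-0.5,0]

```text
t: 2.08
tool_pos: [0.5724, -0.0289, 0.3311]
orientation: [0.66, -3.071, -0.001]
force: [0.1, 0.7, -0.4]
opening: 0.0931
gripper_force: 0.0
```

```bash
python3 -c "
from h import *
delta([.6155,-.0797,.335])"
```

```text
t 2.0833 tool cm [-1.84 -6.41 -0.4 ] y-axis ang 114.27 tilt [ 3.e-04  7.e-04 -1.e+00]
```

play_rows:
  targets: [-1.0,-3.2,-0.4,0,-1.8,-6.4,-0.4,0,-1.8,-6.4,-0.4,0,-1.8,-6.4,-0.4,0,-1.8,-6.4,-0.4,0]

```text
t: 2.5
tool_pos: [0.6151, -0.0788, 0.3355]
orientation: [-0.663, 3.071, 0.001]
force: [0.6, -1.1, -0.4]
opening: 0.0934
gripper_force: 0.0
```

```bash
python3 - <<'E'
from h import *
delta([.6155,-.0797,.335])
c=cam("wrist");save("w1",c["image"]);print(proj(c,[.6155,-.0797,.26]),proj(c,[.6155,-.0797,.143]))
E
```

```text
t 2.5 tool cm [-0.   -0.1   0.05] y-axis ang 114.36 tilt [-1.e-04  5.e-04 -1.e+00]
[316.20481117 214.08590124] [316.67162078 180.69885666]
```

View pics/w1.png

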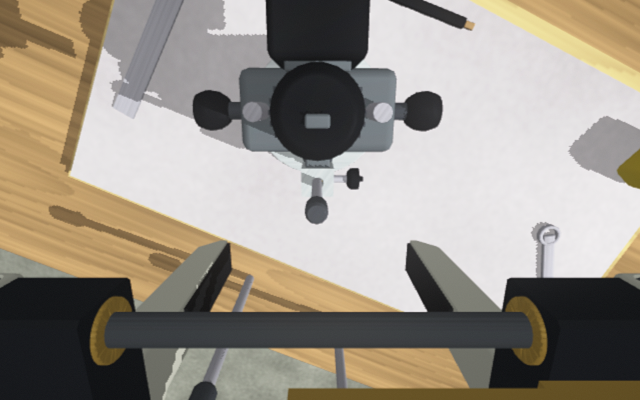

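The wrist view shows the router square to the gripper. The knob is at about (316,208), with the rod running up to the bore at (317,182) and the fingertips at 231 and 406. Next I'll refine the knob and yaw numerically.

```bash
python3 - <<'E'
from h import *
g=cv2.cvtColor(cv2.imread("pics/w1.png"),6)
for r in range(192,228,3): 
    w=np.where(g[r,295:338]<125)[0]+295; print(r,(w.min(),w.max(),g[r,w].mean().round()) if len(w) else None)
c=cam("wrist");s=cam("side");t=cam("top");T=c["cam_to_world"]
# side knobs
for x0 in(185,405):
    m=((g[85:135,x0:x0+45]<60)).astype(np.uint8);M=cv2.moments(m,True);print(M["m10"]/M["m00"]+x0,M["m01"]/M["m00"]+85,m.sum())
save("w1c",cv2.resize(c["image"][160:240,270:370],(800,640))[:600])
E
```

```text
192 (np.int64(312), np.int64(318), np.float64(115.0))
195 (np.int64(312), np.int64(319), np.float64(110.0))
198 (np.int64(310), np.int64(322), np.float64(65.0))
201 (np.int64(307), np.int64(325), np.float64(66.0))
204 (np.int64(306), np.int64(326), np.float64(75.0))
207 (np.int64(306), np.int64(326), np.float64(86.0))
210 (np.int64(305), np.int64(326), np.float64(90.0))
213 (np.int64(305), np.int64(327), np.float64(93.0))
216 (np.int64(306), np.int64(326), np.float64(92.0))
219 (np.int64(308), np.int64(324), np.float64(93.0))
222 (np.int64(311), np.int64(321), np.float64(98.0))
225 None
211.2549342105263 109.58799342105263 1216
422.9553264604811 110.5446735395189 1164
```

View pics/w1c.png

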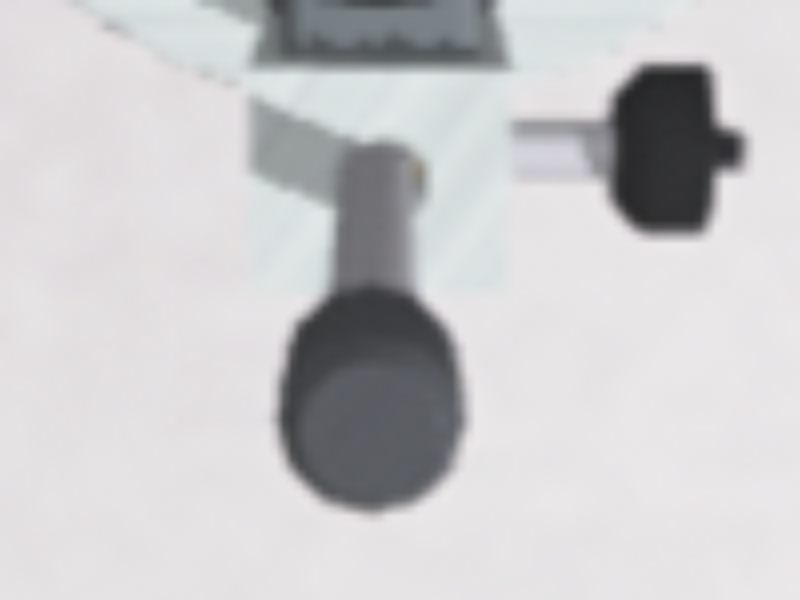

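The crop shows the bore block's top spanning crop x 250–510 and y 70–292, so its centre is at wrist pixel (317.3,182.4). The knob's top face is centred at about (316.5,214).

```bash
python3 - <<'E'
from h import *
c,s,t=cam("wrist"),cam("side"),cam("top")
b=plane(c,317.2,182.3,.143);print("bore",b)
for z in(.24,.25,.26,.27):print(z,plane(c,316.3,214,z))
k=tri([ray(s,333,152.2),ray(t,360.2,205.8),ray(c,316.3,210)]);print("knob 3view",k,[proj(q,k) for q in(s,t,c)])
for z in (.12,):
  a=plane(c,211.3,109.6,z);d=plane(c,423,110.5,z);v=d-a;print(np.degrees(np.arctan2(v[1],v[0])),(a+d)/2,np.linalg.norm(v))
for q in (b,k):delta(q)
E
```

```text
bore [ 0.61722822 -0.07879135  0.143     ]
0.24 [ 0.62162545 -0.0773305   0.24      ]
0.25 [ 0.6186587  -0.07861594  0.25      ]
0.26 [ 0.61569194 -0.07990137  0.26      ]
0.27 [ 0.61272519 -0.08118681  0.27      ]
knob 3view [ 0.61578583 -0.07970312  0.24784233] [array([332.85593712, 152.13893996]), array([360.23614343, 205.74135865]), array([316.56011564, 209.42452237])]
114.17396692539555 [ 0.54898095 -0.10978106  0.12      ] 0.22946517433404176
t 2.85 tool cm [-0.21 -0.   19.28] y-axis ang 114.32 tilt [-6.e-04 -3.e-04 -1.e+00]
t 2.85 tool cm [-0.05 -0.03  8.79] y-axis ang 114.32 tilt [-6.e-04 -3.e-04 -1.e+00]
```

play_rows:
  targets: [-0.1,0,2.5,-0.1,-0.1,0,5,-0.1,-0.1,0,7.5,-0.1,-0.1,0,9.5,-0.1,-0.1,0,10.4,-0.1,-0.1,0,10.6,-0.1,-0.1,0,10.6,-0.1,-0.1,0,10.6,-0.1]
  grip: 3.5

```text
t: 3.52
tool_pos: [0.617, -0.0799, 0.2312]
orientation: [-0.663, 3.069, -0.002]
force: [0.9, 0.2, 0.4]
opening: 0.0444
gripper_force: 0.0
```

```bash
python3 - <<'E'
from h import *
delta([.6163,-.0793,.2475])
c=cam("wrist");save("w2",c["image"]);print(read_state()["opening"])
s=cam("side");im=cv2.resize(s["image"][100:260,260:460],(500,400))
save("w2b",np.hstack([cv2.resize(c["image"][150:400,220:420],(300,400)),im]))
E
```

```text
t 3.5167 tool cm [ 0.04  0.08 -1.63] y-axis ang 114.38 tilt [-0.0019 -0.0014 -1.    ]
0.040343328660684734
```

View pics/w2b.png

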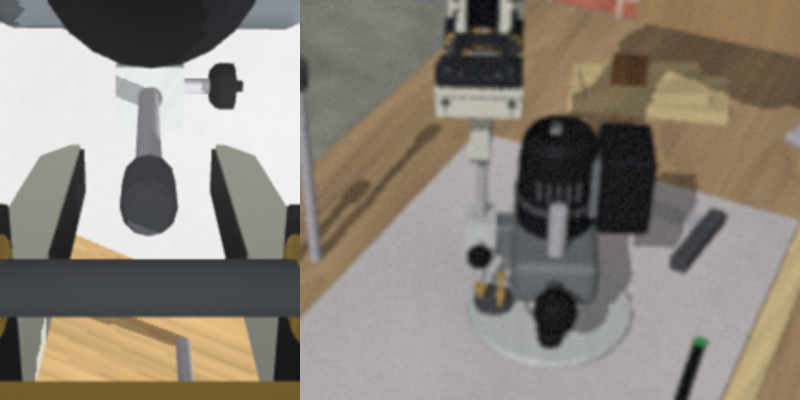

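The knob at wrist pixel (319,280) sits between the fingertips, which centre at about 318. I'll refine the offset in y before closing.

```bash
python3 - <<'E'
from h import *
c=cam("wrist");g=cv2.cvtColor(c["image"],cv2.COLOR_RGB2GRAY).astype(int)
for r in(258,266,274,282,288):
    w=[x for x in range(285,356) if g[r,x]<125];print(r,min(w),max(w),(min(w)+max(w))/2)
    o,d=ray(c,(min(w)+max(w))/2+.0,r);S=read_state()
S=read_state();M=R.from_rotvec(S["orientation"]).as_matrix()
for u,v,z in((319,275,.25),):
    p=plane(c,u,v,z);print((M.T@(p-S["tool_pos"])*100).round(2))
delta([.6163,-.0793,.2285])
for r in(255,262): print(r,[ (x) for x in range(255,385) if abs(g[r,x+1]-g[r,x])>40])
E
```

```text
258 303 355 329.0
266 302 355 328.5
274 301 355 328.0
282 301 337 319.0
288 303 335 319.0
[-0.06  0.07 -1.88]
t 3.6667 tool cm [0.05 0.1  0.27] y-axis ang 114.38 tilt [-0.0023 -0.0017 -1.    ]
255 [276, 282, 283, 303, 334, 335, 353, 354, 359]
262 [274, 282, 283, 301, 335, 336, 353, 361, 362]
```

play_rows:
  targets: [0,0.06,0.2,0,0,0.06,0.2,0,0,0.06,0.2,0,0,0.06,0.2,0]
  grip: 2.1
  grip_force: 5

```text
t: 4.0
tool_pos: [0.616, -0.0792, 0.2274]
orientation: [-0.663, 3.071, -0.0]
force: [-0.4, -0.2, 0.6]
opening: 0.0212
gripper_force: 0.0
```

play_rows:
  targets: [0,0,0,0,0,0,0,0]
  grip: 1.9

```text
t: 4.17
tool_pos: [0.616, -0.0793, 0.2273]
orientation: [0.663, -3.071, 0.0]
force: [0.4, -1.0, 0.6]
opening: 0.0187
gripper_force: 0.1
```

```bash
python3 - <<'E'
from h import *
delta([.6163,-.0793,.2285])
c=cam("wrist");g=cv2.cvtColor(c["image"],cv2.COLOR_RGB2GRAY).astype(int)
for r in(256,262,268): print(r,g[r,290:348])
S=read_state();print(S["force"],S["opening"])
E
```

```text
t 4.1667 tool cm [-0.02 -0.01 -0.12] y-axis ang 114.38 tilt [ 0.e+00 -1.e-04 -1.e+00]
256 [144 144 144 144 130  89  45  40  37  57 178 242 241 236 192 104  63  57
  61  59  60  59  61  60  61  60  59  60  60  60  60  60  60  58  60  60
  58  57  63 113 193 237 241 239 239 241 208  68  36  43  46  88 136 144
 144 143 144 145]
262 [143 143 144 138 101  46  40  40  40  41  64  77  60  58  58  59  59  61
  59  59  58  59  56  59  60  58  60  60  60  58  58  60  59  59  58  57
  58  59  57  59  59  57  57 101 199 244 210  68  36  42  42  44  89 136
 145 144 142 144]
268 [143 143 139 102  47  38  40  37  40  47  56  56  59  59  59  59  59  60
  59  57  57  59  59  60  62  64  64  64  64  63  62  62  60  58  58  58
  57  56  58  56  57  56  55  54  58 107 120  47  35  39  39  38  44  93
 137 144 143 144]
[ 0.33427634 -0.34820969 -0.73113512] 0.01919753651557634
```

play_rows:
  targets: [0,-0.04,0,0,0,-0.04,0,0]
  grip: 1.8

```text
t: 4.38
tool_pos: [0.6162, -0.0797, 0.2273]
orientation: [-0.663, 3.071, -0.0]
force: [0.1, -0.5, -0.1]
opening: 0.0179
gripper_force: 0.4
```

play_rows:
  targets: [0,0,0,0,0,0,0,0,0,0,0,0]
  grip: 1.0
  grip_force: 8

```text
t: 4.63
tool_pos: [0.6162, -0.0797, 0.2273]
orientation: [0.663, -3.071, 0.0]
force: [-0.0, -0.4, 0.3]
opening: 0.0171
gripper_force: 8.0
```

```bash
python3 - <<'E'
from h import *
delta([.6163,-.0793,.2285])
S=read_state();M=R.from_rotvec(S["orientation"]).as_matrix()
print(M.T@S["force"],M.T@S["wrist_torque"],S["opening"],S["gripper_force"])
E
```

```text
t 4.6333 tool cm [-0.02  0.03 -0.12] y-axis ang 114.38 tilt [ 0.e+00 -1.e-04 -1.e+00]
[ 0.19992983 -0.36901278 -0.28186714] [0.03792888 0.04341859 0.0178583 ] 0.017104526027274948 8.000059412734117
```

```bash
python3 - <<'E'
from h import *
s=cam("side")
for z in(.04,.045,.05,.055,.06,.065,.07):print(z,proj(s,[.6165,-.0795,z]).round(1))
im=cv2.imread("pics/side.png")
cv2.imwrite("pics/screw.png",cv2.resize(im[195:230,315:355],(640,560),interpolation=2))
E
```

```text
0.04 [331.7 219.8]
0.045 [331.7 218.3]
0.05 [331.7 216.9]
0.055 [331.7 215.4]
0.06 [331.7 213.9]
0.065 [331.8 212.5]
0.07 [331.8 211. ]
```

View pics/screw.png

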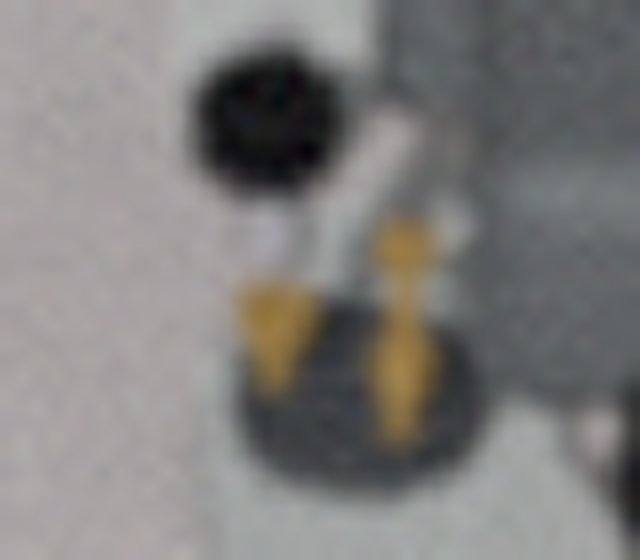

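play_rows:
  targets: [0,0,0.05,0,0,0,0.1,0,0,0,0.15,0,0,0,0.2,0]
  grip_force: 30

```text
t: 5.02
tool_pos: [0.6163, -0.0797, 0.2256]
orientation: [-0.663, 3.07, -0.0]
force: [0.0, -1.2, 2.1]
opening: 0.0172
gripper_force: 30.0
```

The screw under the rod, at side pixel (332,214), is the lower left one, with its top at z≈0.055–0.06 m. That leaves roughly 10 mm to go.

play_rows:
  targets: [0,0,0.05,0,0,0,0.1,0,0,0,0.15,0,0,0,0.2,0]

```text
t: 5.35
tool_pos: [0.6162, -0.0797, 0.2233]
orientation: [-0.663, 3.071, -0.0]
force: [0.3, -0.5, 1.6]
opening: 0.0175
gripper_force: 30.0
```

play_rows:
  targets: [0,0,0.05,0,0,0,0.1,0,0,0,0.15,0,0,0,0.2,0]

```text
t: 5.68
tool_pos: [0.6162, -0.0796, 0.2213]
orientation: [-0.663, 3.071, -0.0]
force: [1.2, -0.8, 1.9]
opening: 0.0172
gripper_force: 30.0
```

play_rows:
  targets: [0,0,0.05,0,0,0,0.1,0,0,0,0.1,0]

```text
t: 5.93
tool_pos: [0.6161, -0.0796, 0.2201]
orientation: [0.663, -3.071, -0.0]
force: [0.9, -1.8, 0.7]
opening: 0.0175
gripper_force: 30.0
```

play_rows:
  targets: [0,0,0.05,0,0,0,0.1,0,0,0,0.1,0]

```text
t: 6.18
tool_pos: [0.6162, -0.0796, 0.2192]
orientation: [0.663, -3.071, -0.0]
force: [-0.6, -0.3, 1.3]
opening: 0.0171
gripper_force: 30.0
```

play_rows:
  targets: [0,0,0.05,0,0,0,0.1,0,0,0,0.1,0]

```text
t: 6.43
tool_pos: [0.6164, -0.0796, 0.2191]
orientation: [-0.663, 3.07, -0.001]
force: [-1.9, -0.2, 6.1]
opening: 0.0172
gripper_force: 30.0
```

play_rows:
  targets: [0,0,0.05,0,0,0,0.05,0,0,0,0.05,0]

```text
t: 6.68
tool_pos: [0.6166, -0.0796, 0.2191]
orientation: [-0.663, 3.069, -0.001]
force: [-1.5, -0.5, 7.4]
opening: 0.0172
gripper_force: 30.0
```

```bash
python3 - <<'E'
from h import *
delta([.6163,-.0793,.2285])
S=read_state();print(S["force"],S["tool_pos"],S["wrist_torque"])
s=cam("side");save("w3",np.hstack([cv2.resize(s["image"][130:240,310:400],(400,489),interpolation=2)]))
E
```

```text
t 6.6833 tool cm [ 0.01  0.04 -0.94] y-axis ang 114.38 tilt [-1.3e-03 -8.0e-04 -1.0e+00]
[-1.46759854 -0.52881841  7.40410612] [ 0.61655044 -0.07961821  0.21911047] [0.06400921 0.29474193 0.03216301]
```

View pics/w3.png

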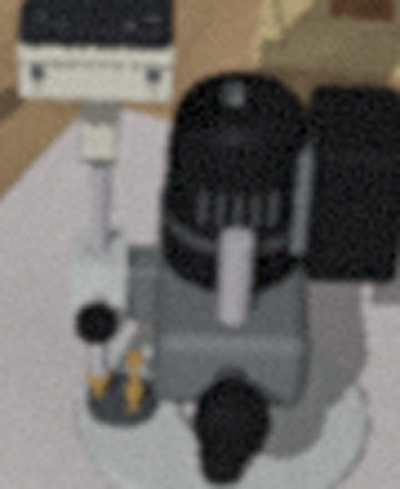

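play_rows:
  targets: [0,0,0.05,0,0,0,0.1,0,0,0,0.1,0]

```text
t: 6.98
tool_pos: [0.6168, -0.0796, 0.2191]
orientation: [-0.663, 3.068, -0.001]
force: [-3.3, 0.5, 11.8]
opening: 0.0174
gripper_force: 30.0
```

It is seated: z stays at 0.2191 m while the force rises to 12 N. I'll draw it straight up now, aiming for a measured z of 0.2391 m.

play_rows:
  targets: [0,0,-0.1,0,0,0,-0.25,0,0,0,-0.5,0,0,0,-0.75,0,0,0,-1.0,0,0,0,-1.25,0]

```text
t: 7.48
tool_pos: [0.6158, -0.0796, 0.2287]
orientation: [0.663, -3.07, -0.001]
force: [1.2, -0.3, -4.3]
opening: 0.0174
gripper_force: 30.0
```

play_rows:
  targets: [0,0,-0.25,0,0,0,-0.45,0,0,0,-0.6,0,0,0,-0.7,0,0,0,-0.7,0,0,0,-0.7,0]

```text
t: 7.98
tool_pos: [0.6163, -0.0796, 0.2367]
orientation: [-0.663, 3.07, -0.0]
force: [-0.1, -0.0, -2.8]
opening: 0.0172
gripper_force: 30.0
```

play_rows:
  targets: [0,0,-0.1,0,0,0,-0.2,0,0,0,-0.2,0,0,0,-0.2,0]

```text
t: 8.32
tool_pos: [0.6162, -0.0796, 0.2384]
orientation: [-0.663, 3.071, 0.0]
force: [0.2, 0.3, -3.2]
opening: 0.017
gripper_force: 30.0
```

play_rows:
  targets: [0,0,0,0,0,0,0,0,0,0,0,0]

```text
t: 8.57
tool_pos: [0.6162, -0.0796, 0.2384]
orientation: [-0.663, 3.071, -0.0]
force: [0.3, -0.6, -3.6]
opening: 0.0175
gripper_force: 30.0
```

play_rows:
  targets: [0,0,-0.07,0,0,0,-0.07,0,0,0,-0.07,0,0,0,-0.07,0,0,0,-0.07,0,0,0,-0.07,0]

```text
t: 9.07
tool_pos: [0.6162, -0.0796, 0.239]
orientation: [0.663, -3.071, -0.0]
force: [0.1, -0.7, -4.3]
opening: 0.0172
gripper_force: 30.0
```

```bash
python3 - <<'E'
from h import *
s,t=cam("side"),cam("top");S=read_state();print(S["tool_pos"],S["orientation"],S["force"],S["opening"])
o=cv2.cvtColor(cv2.imread("pics/side.png"),4);
for n,c,r in(("side",s,(slice(185,245),slice(335,440))),):
    a=cv2.cvtColor(o[r],7).astype(int) if 0 else o[r].astype(int).mean(2);b=c["image"][r].astype(int).mean(2);print(n,np.abs(a-b).mean(),cv2.phaseCorrelate(a.astype(np.float32),b.astype(np.float32)))
save("w4",cv2.resize(s["image"][130:240,310:400],(400,489),interpolation=2))
E
```

```text
[ 0.61615443 -0.07961555  0.23895699] [ 6.63312445e-01 -3.07065753e+00 -5.17683167e-05] [ 0.13833285 -0.89371759 -4.72833975] 0.017465656285536087
side 2.800529100529101 ((-0.03407327586175768, 0.03087834715296367), 1.0024190328739309)
```

View pics/w4.png

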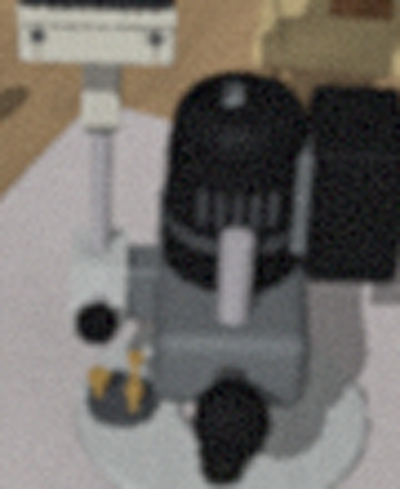

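The picture shows the rod drawn up in its bore, with the screw top clear at crop (100,380) and the router unmoved. The foot stands 19.9 mm above the seat, so I'm handing it in.

```bash
python3 -c "
from h import *
print(workorder.close_job())"
```

```text
the job is handed in; nothing more can be done
None
```

The job is handed in: the rod seated firmly on the stop screw, and I then drew it up 19.9 mm (measured) and am holding it there by its knob, still in its bore; the router shows no movement in the side view, and the run took about 9 s of the 35 s allowed.

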